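# Unclip the filter cover

## Robot

A 7-joint arm with a two-finger parallel gripper is mounted at the origin on a cart in front of the work surface, level with it; the furniture and walls round the work are solid. World frame = base frame: x ahead of the robot, y to its left, z up, the work surface at z = 0. Lengths are in m, angles in rad, forces in N, time in s.
With the tool pointing down it reaches from about 0.4 to 0.85 m from the base axis. Payload 6.9 kg.
Tool frame: the origin (TCP) lies midway between the tips of the shut fingers; the grasp point (between the pads) lies 19 mm behind it; z points along the fingers, y is the line along which they close (so a half turn about z gives the same grasp; the last joint's range is limited). The gripper opens to 85 mm and grips with 20 to 120 N. Pads are 22 mm wide; open, the fingers measure 114 mm over their backs; the gripper's body (76 mm by 85 mm) begins 54 mm behind the grasp point. The pads swing forward as they close: fully open they stand 13 mm farther back than shut.
Start: joints at [-1.232, 0.507, -0.238, 1.5, 0.126, 1.149, -0.155], TCP at [0.144, 0.608, 0.231] pointing down, gripper open.
Joint ranges: [-3.08, 3.08], [-0.24, 2.05], [-1.43, 1.35], [0, 2.5], [-1.52, 4.66], [0.17, 1.96], [-2.89, 2.89]. Speed limits (rad/s): [2.39, 2.39, 3.14, 3.14, 3.14, 3.14, 3.14].

## Interface

Orientations are given as a unit quaternion [w, x, y, z].
In Python, from bench import bot gives the robot as it stands. The module is installed in compiled form; this text tells all that it offers.
- The arm moves only by the shell command python3 -m crank 'ROWS' [FORCE]. ROWS is JSON, a list of rows, each a list of 3 entries, a list of its own where there are three numbers: the closure, from 0 (fully open) to 1 (shut), then the shift along the tool's x, y, z in m, then the turn about the tool's z in degrees. In form: [[hand, [tx, ty, tz], turn], ...]. A call has 1 to 8 rows; each row is the pose to reach, as a shift and turn from the pose commanded when the call began, along the tool's axes at that moment; what a row does not reach only later rows make up. A row lasts 1/10 s, in which the tool goes at most 50 mm and 8.59 degrees, less where a joint would pass 70% of its speed; a pose out of reach is approached as far as the arm can. A call with a gripper value outside its range is refused whole. The fingers move at their own pace and stop on an object; FORCE is the grip in N (left out, the last holds). Time passes only in rows, so rows that repeat a pose let the fingers close. It gives the time, the measured TCP pose, the force, the opening and the grip force at its end, in the units of the state.
- bot.get_state(): the state, without advancing time (a new reading comes with each control period).
- bot.grab_frame(name): name is "scene" or "top" or "wrist"; returns the picture (480x640x3 uint8, blue, green, red); there is no depth.
- bot.camera_info(name): a dict with "mtx" (3x3 intrinsics, pixels), "eye" and "rotation" of the camera in the world. Camera axes: x right, y up, looking along -z (the intrinsics and any distortion apply to the point x, -y, -z); pixel columns grow to the right and rows downward; lengths in m; the calibration is good to about 2 mm. A picture is of the moment at which its call begins: read the wrist's pose just before it. camera_info takes no time and is no camera call; for the wrist camera it gives the pose at the moment of the call.
- bot.close_job(): hands the job in; it is judged then, once.
The state is a dict: "time": time; "qpos": joint angles; "dq": joint speeds; "joint_efforts": joint torques, N m; "eef_pos": TCP position; "ee_rot": TCP orientation; "contact_force": force on the tool from outside, world axes, zero at the start; "wrist_torque": the same for the moment, N m; "opening": opening from 0.0 (shut) to 1.0 (fully open); "grasp_force": force on a finger pad.
Only numpy, scipy, OpenCV 4.12 (cv2) and the standard library are available. Lean on these libraries where they do the work, as an engineer would, in place of code of your own. Each camera call takes 0.05 s, during which the arm holds its last target. There are 200 camera calls.

## Task

Take the blue cover off the white filter unit so that its filter can be changed: gently squeeze the orange spring tab towards the cover's rib and keep it squeezed while you swing the tab end up, draw the toes at the other end out of the unit and lift the cover away without forcing it. Then lay the cover down, the same way up as it was, on the middle of the round cork mat and let go of it there; do not drop it, and leave the things around alone.

Things in the scene. Friction and masses are not known exactly. Their poses are not given: they have to be found in the camera images.
- unit: White odour-filter unit fixed to the worktop, a hollow box 170 (x) x 120 (y) x 46 mm. Origin: centre of its underside, on the worktop; z up. In its 5 mm thick top is a central opening 80 x 60 mm (x by y). Below the opening lies the black filter cartridge, its top 20 mm above the worktop.
- cover_grip (a point): Cover: point half-way between spring tab and rib and half-way up them, 62 mm above the worktop at the start. Axes of the cover: x from tab end to toe end, z up (as the unit's while closed). The blue plate, 88 (x) x 72 x 4 mm, lies on the unit over the opening, from x = -27 to +61 mm of here, its top 12 mm and underside 16 mm below here. Weight 110 to 170 g.
- tab_nominal (a point): Nominal centre of the outer (-x) face of the orange tab's thumb piece, 34 mm wide, 12 mm up and 11 mm down from here; truly up to 3 mm nearer or farther in x (not measured): go by force. Pushed to +x it gives from 4 N; its barb (hooked 5 mm under the opening's near edge) frees after 5 to 7 mm (8 to 10 N), stop at 8 mm (10.5 N). A pinch of 13 to 18 N holds it in; over 30 N breaks it.
- rib_face (a point): Centre of the outer (+x) face of the fixed blue rib, 44 mm wide along y, 12 mm up and 12 mm down from here; 23 mm in +x of the grip point. Pinch rib and tab along the cover's x: about 46 mm apart at rest, 38 when in (both +-3). Only the tab gives: when in, the mid-point between the faces is 4 mm (2.5 to 5.5) nearer the toes: let the gripper follow or the cover is pushed on the unit.
- toe_edge (a point): Middle of the lower far (+x) edge of the cover's plate, 61 mm in +x and 16 mm below the grip point. Under it two toes hook 4.5 mm beneath the opening's far edge with 2 mm play in height: with the tab held in, swing the tab end up about 0.35 rad about this edge, draw the cover 8 mm or more back towards the tab side (-x), then lift. Over 20 N between cover and unit breaks a hooked barb or toe.
- cover_mid (a point): Point on the cover's middle axis level with the underside of its 12 mm deep skirt, on which it stands when laid down; 19 mm in +x and 28 mm below the grip point. The skirt reaches into the unit's opening with 2 mm play all round. Axes as the cover's.
- cork_mat: Round cork mat fixed to the worktop, 180 mm across, 8 mm thick. Origin: centre of its underside on the worktop. (A wall cabinet hangs above the right part of the worktop, right of about y = -0.3 m: draw the arm in before turning past it.)
- mug: White mug with a green band, 89 x 120 x 104 mm, bystander. Origin: centre of its underside.
- spice_jar: Spice jar with black cap, 46 mm across, 100 mm tall, bystander. Origin: centre of its underside.
- tin: Food tin with a red label, 75 mm across, 110 mm tall, bystander. Origin: centre of its underside.
- keys: Bunch of keys lying flat, 97 x 122 x 8 mm, bystander. Origin: centre of its underside.
There are look-alikes about, which are no part of the job. Of the things like the part that bears cover_grip, leave any that is pink; of the rest the larger one is meant. What is meant by the unit is not green, and is the larger of those in its own colour.

How it is judged:
On the way, in this order (a step that is already met when the one before it is completed fails the run):
1. the cover's tab end is swung up while its toe end is still down at the unit (angle between cover_mid's own z axis and vertical above 0.12 rad and z of toe_edge in the frame of unit below 0.058 m), for 0.1 s.
2. the cover is lifted clear of the unit (z of cover_mid in the frame of unit above 0.06 m), for 0.2 s.
At the end, for the whole second after the job is handed in: The cover lies still and flat (within 0.08 rad), right way up, with its skirt on the cork mat, its middle within 35 mm of the mat's middle, and is let go (horizontal distance between cover_mid and cork_mat below 0.035 m and z of cover_mid in the frame of cork_mat between 0.004 and 0.012 m and angle between cover_mid's own z axis and vertical below 0.08 rad and linear speed of cover below 0.02 m/s and contact force between the fingers and cover below 0.05 N); the robot touches nothing.
It fails at once if the cover or its tab is pinched so hard that it breaks (fingers on the cover more than 60 N in all, 30 N a side) (contact force between the fingers and cover above 60 N).
It fails at once if the cover is forced against the unit (more than 20 N), as by pulling on a hooked barb or toe (contact force between cover and unit above 20 N).
It fails at once if the cover is dropped (falls freely faster than 0.6 m/s) (contact force between anything else and cover below 0.05 N and linear speed of cover above 0.6 m/s).
It fails at once if a bystander is moved by more than 20 mm (distance of any of mug, spice_jar, tin, keys from where it was at the start of the episode above 0.02 m).
It also fails if it takes over 48 s, if anything falls off the work surface, if the arm or the gripper's body presses on something with over 40 N, if the wrist force passes 120 N, or if a joint passes its speed limit or range.

## Working session

There is one attempt and no reset: what is moved stays moved. The work goes in short steps, Python scripts to look and compute and a shell command to move; the robot and the scene stay as the last step left them, time stands still between calls to the robot, and variables do not carry over. Pictures are saved under pics/ and viewed, at most 10 in all, crops included, and the job is handed in when it is done.

```bash
mkdir -p pics
python3 - <<'E'
from bench import bot
import cv2,numpy as np
s=bot.get_state();print({k:np.round(v,3).tolist() for k,v in s.items()})
for n in ["scene","top"]:
    im=bot.grab_frame(n);cv2.imwrite(f"pics/{n}0.png",im)
    c=bot.camera_info(n);print(n,{k:np.round(v,4).tolist() if not isinstance(v,str) else v for k,v in c.items()})
E
```

```text
{'time': 0.0, 'qpos': [-1.232, 0.508, -0.238, 1.501, 0.126, 1.149, -0.155], 'dq': [-0.0, -0.0, -0.001, -0.003, -0.0, -0.001, -0.0], 'joint_efforts': [0.001, -62.058, -2.187, -24.966, 0.013, 0.012, -0.0], 'eef_pos': [0.144, 0.608, 0.23], 'ee_rot': [-0.0, 0.116, 0.993, -0.001], 'contact_force': [-0.111, -0.761, -0.173], 'wrist_torque': [0.018, -0.008, 0.056], 'grasp_force': 0.0, 'opening': 1.0}
scene {'mtx': [[573.2525, 0.0, 322.8096], [0.0, 573.2525, 238.1511], [0.0, 0.0, 1.0]], 'eye': [-0.1564, -0.6691, 1.0901], 'rotation': [0.8619, 0.3768, -0.131, -0.3131]}
top {'mtx': [[522.7021, 0.0, 330.6168], [0.0, 522.7021, 238.348], [0.0, 0.0, 1.0]], 'eye': [0.4526, 0.165, 1.436], 'rotation': [-0.6968, -0.0239, 0.0245, 0.7165]}
```

View pics/top0.png

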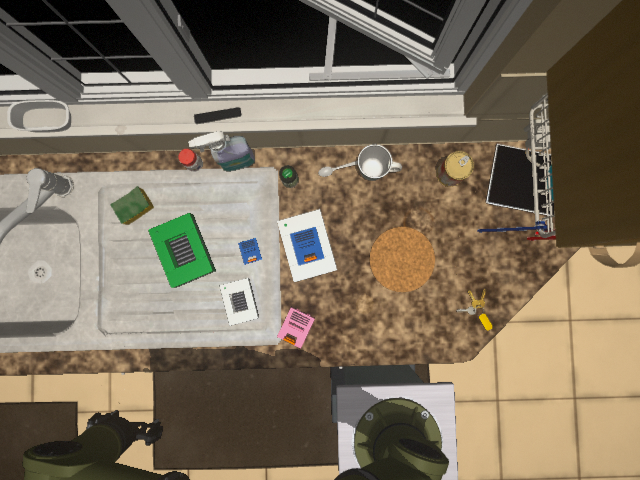

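View pics/scene0.png

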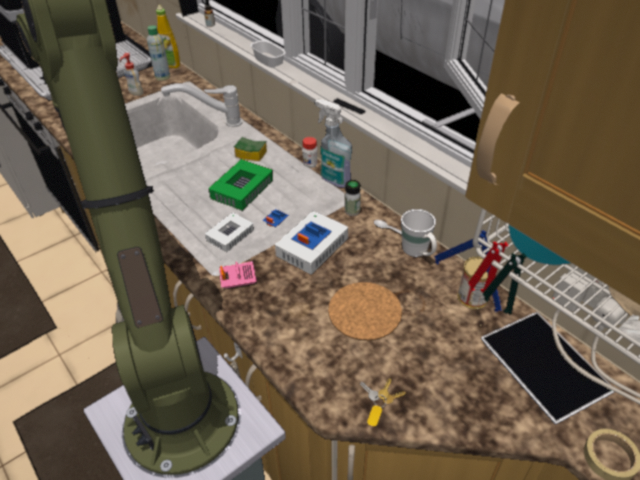

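Top view: blue covers are at (307,245, large, on the large white unit), (249,250, small, loose) and (296,327, pink). White units are at (307,245, large) and (238,302, small), with a green one at (182,250). The cover meant is the large blue one at (307,245), on the larger white unit, with its orange tab at (309,258). The mat is at (402,259). I'll check with an enlarged crop and measure.

```bash
cat > h.py <<'E'
import cv2,numpy as np
from bench import bot
from scipy.spatial.transform import Rotation as R
def cam(n):
    c=bot.camera_info(n);q=np.array(c["rotation"],float)
    return np.array(c["mtx"]),np.array(c["eye"]),R.from_quat(q[[1,2,3,0]]).as_matrix()
def cast(C,px,z):
    K,e,M=C;px=np.atleast_2d(px);r=np.c_[px,np.ones(len(px))]@np.linalg.inv(K).T
    d=(r*[1,-1,-1])@M.T
    return e+d*((z-e[2])/d[:,2])[:,None]
def proj(C,P):
    K,e,M=C;p=(np.atleast_2d(P)-e)@M*[1,-1,-1];p=p@K.T;return p[:,:2]/p[:,2:]
def blob(im,lo,hi,roi):
    x0,y0,x1,y1=roi;m=np.zeros(im.shape[:2],np.uint8)
    m[y0:y1,x0:x1]=cv2.inRange(cv2.cvtColor(im,cv2.COLOR_BGR2HSV),lo,hi)[y0:y1,x0:x1]
    cs,_=cv2.findContours(m,cv2.RETR_EXTERNAL,cv2.CHAIN_APPROX_NONE);return max(cs,key=cv2.contourArea)[:,0].astype(np.float32)
E
python3 - <<'E'
from h import *
im=cv2.imread("pics/top0.png");C=cam("top")
def rect(n,c,z):
    P=cast(C,c,z)[:,:2].astype(np.float32);(x,y),(w,h),a=cv2.minAreaRect(P);print(n,len(c),np.round([x,y,w,h],4),a)
rect("unit",blob(im,(0,0,170),(180,50,255),(274,205,342,285)),.046)
rect("plate",blob(im,(100,120,60),(125,255,255),(274,205,342,285)),.050)
o=blob(im,(3,120,100),(18,255,255),(290,245,330,275));rect("tab",o,.074)
rect("mat",blob(im,(5,100,120),(18,255,255),(360,220,445,300)),.008)
cv2.imwrite("pics/crop1.png",np.vstack([cv2.resize(im[200:350,210:350],None,fx=2,fy=2,interpolation=2)]))
cv2.imwrite("pics/crop1.png",np.hstack([cv2.resize(im[200:290,270:345],(400,480),interpolation=2),cv2.resize(cv2.imread("pics/scene0.png")[205:280,265:360],(400,316),interpolation=2) if 0 else cv2.resize(cv2.imread("pics/scene0.png")[205:285,275:350],(400,480),interpolation=2)]))
E
```

```text
unit 353 [0.5344 0.2314 0.1646 0.2108] 88.83100128173828
plate 127 [0.5301 0.2267 0.0854 0.0695] 13.996289253234863
tab 26 [0.4954 0.2178 0.0088 0.0322] 12.451488494873047
mat 541 [ 0.4876 -0.0313  0.231   0.2156] 88.40615844726562
```

View pics/crop1.png

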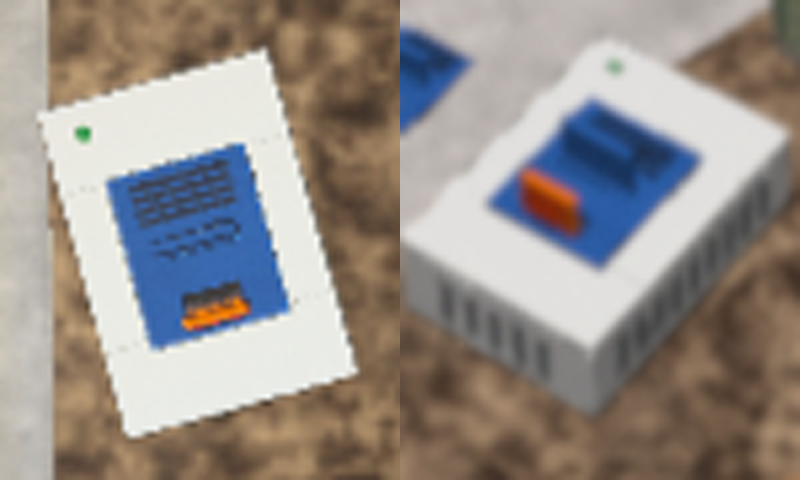

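The crop confirms it: large blue cover, orange tab towards the robot, closed on the large white unit. The cover's x axis points at about +14° and the grip point is near (0.514, 0.223). I'm moving above it.

```bash
python3 -m crank '[[0,[-0.449,-0.29,0],62.7],[0,[-0.449,-0.29,0],62.7],[0,[-0.449,-0.29,0],62.7],[0,[-0.449,-0.29,0],62.7],[0,[-0.449,-0.29,0],62.7],[0,[-0.449,-0.29,0],62.7],[0,[-0.449,-0.29,0],62.7],[0,[-0.449,-0.29,0],62.7]]' 20
python3 - <<'E'
from h import *
C=cam("top");print(cast(C,[402.5,259],.008))
E
```

```text
time: 0.9
eef_pos: [0.422, 0.3178, 0.2312]
ee_rot: [-0.0, 0.618, 0.786, -0.0]
contact_force: [-0.1, 1.3, 0.4]
opening: 0.997
grasp_force: 0.0
[[ 0.48842217 -0.03224104  0.008     ]]
```

```bash
python3 -m crank '[[0,[-0.05,0.03,0.03],0],[0,[-0.1,0.06,0.05],0],[0,[-0.114,0.066,0.05],0],[0,[-0.114,0.066,0.05],0],[0,[-0.114,0.066,0.05],0]]'
python3 - <<'E'
from h import *
s=bot.get_state();C=cam("wrist");im=bot.grab_frame("wrist");cv2.imwrite("pics/w1.png",im)
print(s["eef_pos"],s["ee_rot"],C[1])
E
```

```text
time: 1.4
eef_pos: [0.5127, 0.2236, 0.1805]
ee_rot: [-0.0, 0.617, 0.787, -0.001]
contact_force: [-0.0, 1.2, -0.4]
opening: 1.002
grasp_force: 0.0
[0.51274364 0.22359142 0.18053043] [-3.76569266e-04  6.16997279e-01  7.86964806e-01 -7.80598769e-04] [0.49293815 0.30569894 0.32317652]
```

View pics/w1.png

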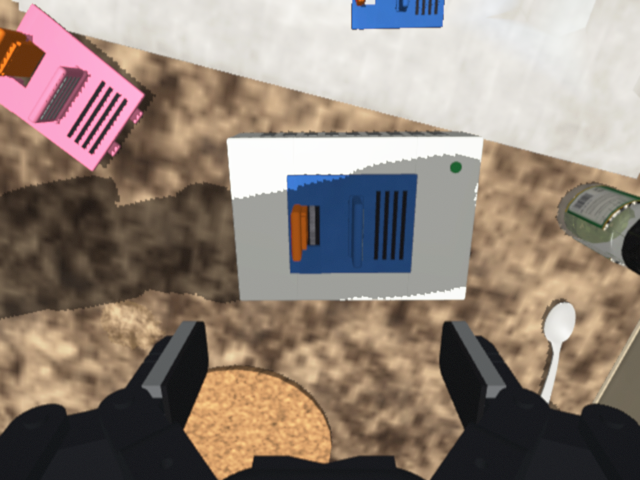

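The wrist view shows the cover between the fingers: plate corners near (288,176), (416,175), (411,272) and (290,272), orange tab at (299,232), rib at (357,232). Refining with these.

Run:
```python
from h import *
im=cv2.imread("pics/w1.png");C=cam("wrist")
hsv=cv2.cvtColor(im,cv2.COLOR_BGR2HSV)
c=blob(im,(100,100,40),(125,255,255),(270,165,430,285))
o=blob(im,(3,120,60),(20,255,255),(280,195,320,270))
ux=np.array([np.cos(np.radians(14)),np.sin(np.radians(14))])
for n,cc,z in(("plate",np.r_[c,o],.05),("tabtop",o,.074)):
    P=cast(C,cc,z)[:,:2].astype(np.float32);(x,y),s,a=cv2.minAreaRect(P);print(n,np.round([x,y,*s],4),a)
print("corners",np.round(cast(C,[[288,176],[416,175],[411,272],[290,272]],.05),4).tolist())
# unit top corners
print("unit",np.round(cast(C,[[228,139],[482,138],[466,299],[240,300]],.046),4).tolist())
```

```text
plate [0.5306 0.2288 0.087  0.071 ] 14.244304656982422
tabtop [0.4965 0.2226 0.0102 0.0371] 13.16406536102295
corners [[0.4808, 0.252, 0.05], [0.5638, 0.2733, 0.05], [0.5824, 0.2051, 0.05], [0.4972, 0.1839, 0.05]]
unit [[0.437, 0.2657, 0.046], [0.5994, 0.3066, 0.046], [0.6307, 0.1924, 0.046], [0.4655, 0.1505, 0.046]]
```

```bash
python3 -m crank '[[0,[0,0.003,0.04],-0.4],[0,[0,0.003,0.08],-0.4],[0,[0,0.003,0.11],-0.4],[0.2,[0,0.003,0.1235],-0.4],[0.35,[0,0.003,0.1235],-0.4],[0.35,[0,0.003,0.1235],-0.4],[0.35,[0,0.003,0.1235],-0.4]]'
```

```text
time: 2.15
eef_pos: [0.516, 0.2265, 0.0591]
ee_rot: [0.0, 0.613, 0.79, 0.001]
contact_force: [-0.3, 0.0, 0.6]
opening: 0.649
grasp_force: 0.0
```

```bash
python3 -m crank '[[0.44,[-0.002,0,0.002],0],[0.44,[-0.002,0,0.002],0],[0.44,[-0.002,0,0.002],0]]'; python3 -m crank '[[0.48,[0,0,0],0],[0.48,[0,0,0],0],[0.48,[0,0,0],0]]'
```

```text
time: 2.45
eef_pos: [0.5163, 0.2234, 0.0562]
ee_rot: [0.0, 0.613, 0.79, 0.0]
contact_force: [-0.3, -0.3, 0.3]
opening: 0.564
grasp_force: 0.0
time: 2.75
eef_pos: [0.5168, 0.2236, 0.0563]
ee_rot: [0.0, 0.613, 0.79, 0.001]
contact_force: [0.8, 0.3, 5.4]
opening: 0.524
grasp_force: 5.5
```

```bash
python3 -m crank '[[0.51,[0,0.001,-0.001],0],[0.52,[0,0.0015,-0.0015],0],[0.52,[0,0.0015,-0.0015],0]]'; python3 -m crank '[[0.54,[0,0.001,-0.0005],0],[0.54,[0,0.001,-0.0005],0],[0.54,[0,0.001,-0.0005],0]]'
```

```text
time: 3.05
eef_pos: [0.5173, 0.2238, 0.057]
ee_rot: [-0.0, 0.613, 0.79, -0.0]
contact_force: [1.0, 1.0, 0.8]
opening: 0.482
grasp_force: 8.0
time: 3.35
eef_pos: [0.5178, 0.224, 0.0574]
ee_rot: [-0.0, 0.613, 0.79, -0.001]
contact_force: [-1.5, 0.0, -1.2]
opening: 0.467
grasp_force: 8.6
```

```bash
python3 -m crank '[[0.56,[0,0.001,0],0],[0.565,[0,0.001,0],0],[0.565,[0,0.001,0],0]]'; python3 -m crank '[[0.565,[0,0.0005,-0.002],0],[0.565,[0,0.0005,-0.002],0]]'
```

```text
time: 3.65
eef_pos: [0.5191, 0.2243, 0.0577]
ee_rot: [-0.0, 0.613, 0.79, -0.0]
contact_force: [-0.9, -1.1, -0.5]
opening: 0.438
grasp_force: 10.8
time: 3.85
eef_pos: [0.5197, 0.2244, 0.0596]
ee_rot: [-0.0, 0.613, 0.79, -0.0]
contact_force: [-0.0, -0.4, -3.3]
opening: 0.442
grasp_force: 10.2
```

```bash
python3 -m crank '[[0.565,[0,0.0003,-0.001],0],[0.565,[0,0.0006,-0.002],0],[0.565,[0,0.0006,-0.002],0]]'; python3 -c "
from h import *
cv2.imwrite('pics/s2.png',bot.grab_frame('wrist'))"
```

```text
time: 4.15
eef_pos: [0.5204, 0.2246, 0.0614]
ee_rot: [-0.0, 0.613, 0.79, -0.0]
contact_force: [1.0, 0.1, -9.0]
opening: 0.441
grasp_force: 13.3
```

```bash
python3 -m crank '[[0.565,[0,0.0003,-0.001],0],[0.565,[0,0.0006,-0.002],0],[0.565,[0,0.0006,-0.002],0]]'
```

```text
time: 4.5
eef_pos: [0.5212, 0.2248, 0.0637]
ee_rot: [0.0, 0.613, 0.79, -0.0]
contact_force: [3.4, 1.2, -12.8]
opening: 0.435
grasp_force: 16.9
```

```bash
python3 -c "
from h import *
a=bot.grab_frame('wrist');print(bot.get_state()['contact_force']);b=bot.grab_frame('scene')
cv2.imwrite('pics/s3.png',np.hstack([cv2.resize(a[130:370,160:560],(500,300)),cv2.resize(b[190:290,260:360],(300,300))]))"
```

```text
[  2.53196182   0.95354333 -12.26134052]
```

View pics/s3.png

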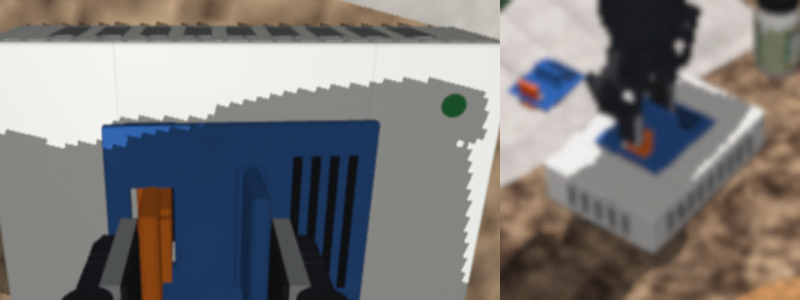

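```bash
python3 -c "
from h import *
C=cam('wrist');K,e,M=C
n=np.array([-np.sin(np.radians(14.1)),np.cos(np.radians(14.1)),0]);u=np.array([n[1],-n[0],0])
p0=np.array([.5304,.228,0])
for px in ([242.4,231.6],[462.4,226.8]):
  d=cast(C,px,0.)[0]-e
  for off in(.035,.036,.037):
    t=(off-(e-p0)@n)/(d@n);P=e+t*d;print(px,off,np.round([(P-p0)@u,P[2]],4))
"; python3 -m crank '[[0.56,[0,0,0],0],[0.56,[0,0,0],0]]'
```

```text
[242.4, 231.6] 0.035 [-0.0405  0.059 ]
[242.4, 231.6] 0.036 [-0.0398  0.0621]
[242.4, 231.6] 0.037 [-0.0392  0.0651]
[462.4, 226.8] 0.035 [0.0449 0.0519]
[462.4, 226.8] 0.036 [0.0437 0.0551]
[462.4, 226.8] 0.037 [0.0426 0.0583]
time: 4.8
eef_pos: [0.5213, 0.2248, 0.0639]
ee_rot: [0.0, 0.613, 0.79, 0.0]
contact_force: [3.0, 0.3, -11.1]
opening: 0.438
grasp_force: 13.9
```

The plate's tab end is about 7 mm higher than its toe end (tilt about 0.08 rad), so the barb is free and the cover is swinging in the pads. I'll lift on, easing the pinch a little.

```bash
python3 -m crank '[[0.555,[0,0.0003,-0.001],0],[0.555,[0,0.0006,-0.002],0],[0.555,[0,0.0006,-0.002],0]]';python3 -m crank '[[0.55,[0,0.0003,-0.001],0],[0.55,[0,0.0006,-0.002],0],[0.55,[0,0.0006,-0.002],0]]'
```

```text
time: 5.1
eef_pos: [0.5221, 0.2251, 0.0661]
ee_rot: [0.0, 0.613, 0.79, 0.0]
contact_force: [3.4, 1.2, -8.9]
opening: 0.443
grasp_force: 12.0
time: 5.4
eef_pos: [0.5227, 0.2252, 0.068]
ee_rot: [0.0, 0.613, 0.79, 0.0]
contact_force: [4.9, 1.3, -10.2]
opening: 0.453
grasp_force: 12.5
```

```bash
python3 -m crank '[[0.54,[0,0.001,-0.001],0],[0.54,[0,0.002,-0.002],0],[0.54,[0,0.002,-0.002],0]]';python3 -m crank '[[0.535,[0,0.0006,-0.001],0],[0.535,[0,0.0012,-0.002],0],[0.535,[0,0.0012,-0.002],0]]'
```

```text
time: 5.7
eef_pos: [0.5236, 0.2255, 0.0699]
ee_rot: [-0.0, 0.613, 0.79, -0.001]
contact_force: [0.3, 0.0, -6.8]
opening: 0.459
grasp_force: 9.9
time: 6.0
eef_pos: [0.5248, 0.2258, 0.072]
ee_rot: [-0.0, 0.613, 0.79, -0.0]
contact_force: [-3.0, -0.4, -3.2]
opening: 0.462
grasp_force: 8.4
```

```bash
python3 -c "
from h import *
a=bot.grab_frame('wrist');b=bot.grab_frame('scene')
cv2.imwrite('pics/s4.png',np.hstack([cv2.resize(a[130:370,160:560],(500,300)),cv2.resize(b[190:290,260:360],(300,300))]))"
```

```text
(no output)
```

View pics/s4.png

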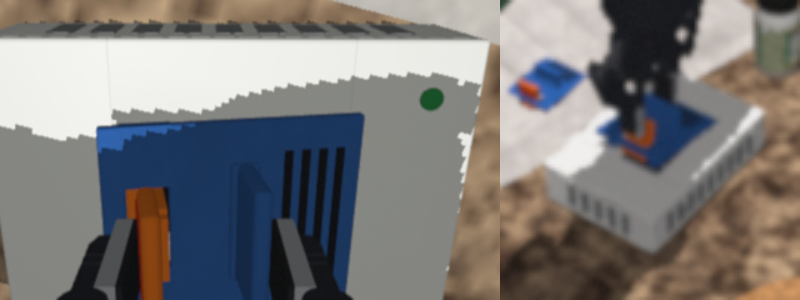

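The tab end is clearly up, with plate corners at crop (97,128) and (363,113). Working out the tilt.

```bash
cat > tilt.py <<'E'
from h import *
import sys
def tilt(l,r):
    C=cam('wrist');K,e,M=C
    a=np.radians(14.1);n=np.array([-np.sin(a),np.cos(a),0]);u=np.array([n[1],-n[0],0]);p0=np.array([.5304,.228,0]);o=[]
    for px in(l,r):
        px=np.array(px)/1.25+[160,130];d=cast(C,px,0.)[0]-e
        t=(.0345-(e-p0)@n)/(d@n);P=e+t*d;o.append([(P-p0)@u,P[2]])
    o=np.array(o);v=o[0]-o[1];print(o.round(4).tolist(),"tilt",np.arctan2(v[1],-v[0]).round(3),"len",np.linalg.norm(v).round(4))
v=[float(x) for x in sys.argv[1:]];tilt(v[:2],v[2:])
E
python3 tilt.py 97 128 363 113
```

```text
[[-0.0386, 0.0665], [0.0472, 0.0493]] tilt 0.197 len 0.0875
```

```bash
python3 -m crank '[[0.53,[0,0,-0.001],0],[0.53,[0,0.0004,-0.0025],0],[0.53,[0,0.0004,-0.0025],0]]';python3 -m crank '[[0.53,[0,0.0006,-0.0015],0],[0.53,[0,0.001,-0.003],0],[0.53,[0,0.001,-0.003],0]]'
```

```text
time: 6.4
eef_pos: [0.5261, 0.2261, 0.0746]
ee_rot: [0.0, 0.613, 0.79, 0.0]
contact_force: [-1.5, -0.6, -4.9]
opening: 0.466
grasp_force: 9.0
time: 6.7
eef_pos: [0.5274, 0.2264, 0.0775]
ee_rot: [0.0, 0.613, 0.79, 0.001]
contact_force: [1.9, 0.9, -7.0]
opening: 0.469
grasp_force: 10.4
```

```bash
python3 -m crank '[[0.53,[0,0.0005,-0.001],0],[0.53,[0,-0.0015,-0.001],0],[0.53,[0,-0.003,-0.001],0],[0.53,[0,-0.003,-0.001],0]]'
```

```text
time: 7.1
eef_pos: [0.5236, 0.2255, 0.0788]
ee_rot: [0.0, 0.613, 0.79, 0.0]
contact_force: [0.2, 0.1, -2.1]
opening: 0.469
grasp_force: 9.5
```

```bash
python3 -m crank '[[0.53,[0,-0.002,0],0],[0.53,[0,-0.003,0],0],[0.53,[0,-0.003,0],0]]'
```

```text
time: 7.4
eef_pos: [0.5208, 0.2247, 0.0785]
ee_rot: [0.0, 0.613, 0.79, 0.0]
contact_force: [-0.1, -0.0, -1.6]
opening: 0.471
grasp_force: 9.7
```

```bash
python3 -m crank '[[0.53,[0,-0.002,0],0],[0.53,[0,-0.004,0],0],[0.53,[0,-0.006,0],0],[0.53,[0,-0.006,0],0]]'; python3 -c "
from h import *
a=bot.grab_frame('wrist');b=bot.grab_frame('scene')
cv2.imwrite('pics/s5.png',np.hstack([cv2.resize(a[130:370,160:560],(500,300)),cv2.resize(b[190:290,260:360],(300,300))]))"
```

```text
time: 7.8
eef_pos: [0.5147, 0.2232, 0.0783]
ee_rot: [-0.0, 0.613, 0.79, -0.0]
contact_force: [0.7, 0.4, -1.7]
opening: 0.468
grasp_force: 9.7
```

View pics/s5.png

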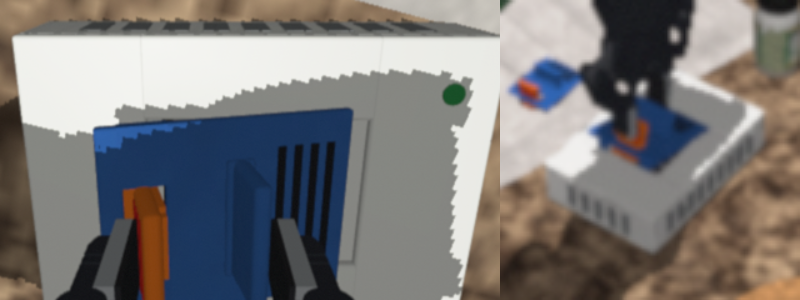

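The opening's far edge shows right of the cover (crop 360,190), and the plate corners are at (94,128) and (352,108): the toes are drawn out. Next I lift a little and check the force.

```bash
python3 tilt.py 94 128 352 108; python3 -m crank '[[0.535,[0,-0.001,-0.002],0],[0.535,[0,-0.001,-0.005],0],[0.535,[0,-0.001,-0.008],0],[0.535,[0,-0.001,-0.008],0]]'
```

```text
[[-0.0497, 0.0731], [0.0349, 0.05]] tilt 0.266 len 0.0877
time: 8.3
eef_pos: [0.5145, 0.2232, 0.0869]
ee_rot: [0.0, 0.613, 0.79, 0.0]
contact_force: [-0.4, -0.8, -2.1]
opening: 0.468
grasp_force: 9.9
```

```bash
python3 -m crank '[[0.54,[0,0,-0.01],0],[0.54,[0,0,-0.025],0],[0.54,[0,0,-0.04],0],[0.54,[0,0,-0.055],0],[0.54,[0,0,-0.065],0],[0.54,[0,0,-0.07],0],[0.54,[0,0,-0.07],0],[0.54,[0,0,-0.07],0]]'; python3 -m crank '[[0.54,[-0.01,-0.004,0],0],[0.54,[-0.03,-0.013,0],0],[0.54,[-0.055,-0.023,0],0],[0.54,[-0.085,-0.036,0],0],[0.54,[-0.115,-0.049,0],0],[0.54,[-0.14,-0.059,0],0],[0.54,[-0.155,-0.066,0],0],[0.54,[-0.16,-0.068,0],0]]'
```

```text
time: 9.1
eef_pos: [0.5138, 0.2229, 0.1559]
ee_rot: [-0.0, 0.613, 0.79, -0.0]
contact_force: [0.2, 0.9, -2.2]
opening: 0.458
grasp_force: 10.2
time: 9.9
eef_pos: [0.487, 0.0481, 0.156]
ee_rot: [-0.0, 0.615, 0.789, -0.001]
contact_force: [-1.0, 0.1, -1.4]
opening: 0.461
grasp_force: 10.2
```

```bash
python3 -m crank '[[0.54,[-0.015,-0.006,0],0],[0.54,[-0.035,-0.014,0.01],0],[0.54,[-0.055,-0.022,0.025],0],[0.54,[-0.07,-0.028,0.045],0],[0.54,[-0.078,-0.0316,0.065],0],[0.54,[-0.078,-0.0316,0.08],0],[0.54,[-0.078,-0.0316,0.085],0],[0.54,[-0.078,-0.0316,0.085],0]]'; python3 -c "
from h import *
a=bot.grab_frame('wrist');b=bot.grab_frame('scene')
cv2.imwrite('pics/s6.png',np.hstack([cv2.resize(a[130:370,160:560],(500,300)),cv2.resize(b[250:350,310:410],(300,300))]))"
```

```text
time: 10.7
eef_pos: [0.4763, -0.0317, 0.0707]
ee_rot: [-0.001, 0.613, 0.79, -0.0]
contact_force: [-0.2, -0.7, -0.7]
opening: 0.463
grasp_force: 10.2
```

View pics/s6.png

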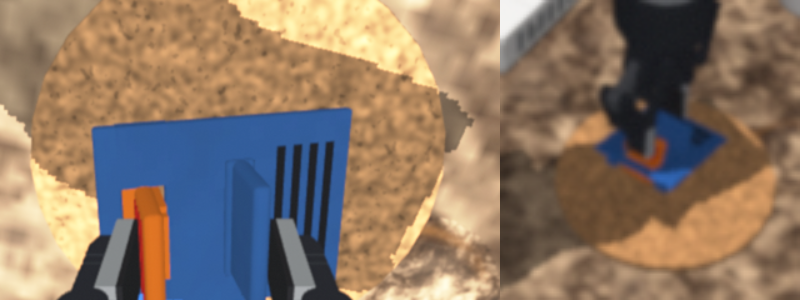

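The cover is held steady over the mat, still tilted (crop corners (94,128), (351,108)). Lowering until the toe end touches, then pressing it flat.

```bash
python3 -m crank '[[0.54,[0,0,0.006],0],[0.54,[0,0,0.012],0],[0.54,[0,0,0.016],0],[0.54,[0,0,0.018],0],[0.54,[0,0,0.018],0]]'; python3 -m crank '[[0.54,[0,-0.0005,0.0015],0],[0.54,[0,-0.001,0.003],0],[0.54,[0,-0.001,0.003],0]]'
```

```text
time: 11.3
eef_pos: [0.4764, -0.0323, 0.0529]
ee_rot: [-0.0, 0.613, 0.79, -0.0]
contact_force: [-0.3, -0.9, -0.9]
opening: 0.462
grasp_force: 10.2
time: 11.6
eef_pos: [0.4755, -0.0325, 0.0502]
ee_rot: [-0.0, 0.613, 0.79, -0.0]
contact_force: [-0.5, -0.3, -2.0]
opening: 0.463
grasp_force: 10.2
```

```bash
python3 -m crank '[[0.54,[0,-0.0005,0.002],0],[0.54,[0,-0.001,0.004],0],[0.54,[0,-0.001,0.004],0]]'; python3 -m crank '[[0.54,[0,-0.0005,0.0015],0],[0.54,[0,-0.001,0.003],0],[0.54,[0,-0.001,0.003],0]]'
```

```text
time: 11.9
eef_pos: [0.4739, -0.033, 0.0461]
ee_rot: [-0.0, 0.613, 0.79, -0.0]
contact_force: [-3.2, -1.0, 2.3]
opening: 0.46
grasp_force: 8.4
time: 12.2
eef_pos: [0.4734, -0.0331, 0.0431]
ee_rot: [-0.0, 0.613, 0.79, -0.0]
contact_force: [-3.0, -0.1, 2.5]
opening: 0.465
grasp_force: 8.6
```

```bash
python3 -m crank '[[0.54,[0,-0.001,0.002],0],[0.54,[0,-0.002,0.004],0],[0.54,[0,-0.002,0.004],0]]'; python3 -m crank '[[0.54,[0,-0.0008,0.002],0],[0.54,[0,-0.0015,0.004],0],[0.54,[0,-0.0015,0.004],0]]'
```

```text
time: 12.5
eef_pos: [0.4717, -0.0335, 0.039]
ee_rot: [-0.0, 0.613, 0.79, -0.0]
contact_force: [-1.5, -0.1, 0.5]
opening: 0.461
grasp_force: 8.6
time: 12.8
eef_pos: [0.4704, -0.0339, 0.035]
ee_rot: [-0.0, 0.613, 0.79, -0.0]
contact_force: [-2.3, -1.1, 0.5]
opening: 0.459
grasp_force: 8.4
```

```bash
python3 -m crank '[[0.54,[0,-0.0006,0.002],0],[0.54,[0,-0.001,0.003],0],[0.54,[0,-0.001,0.003],0]]'; python3 -c "
from h import *
a=bot.grab_frame('wrist');b=bot.grab_frame('scene')
cv2.imwrite('pics/s7.png',np.hstack([cv2.resize(a[130:370,160:560],(500,300)),cv2.resize(b[250:350,310:410],(300,300))]))"
```

```text
time: 13.1
eef_pos: [0.4695, -0.0341, 0.0322]
ee_rot: [0.0, 0.613, 0.79, 0.0]
contact_force: [-0.6, 0.1, -0.2]
opening: 0.461
grasp_force: 8.2
```

View pics/s7.png

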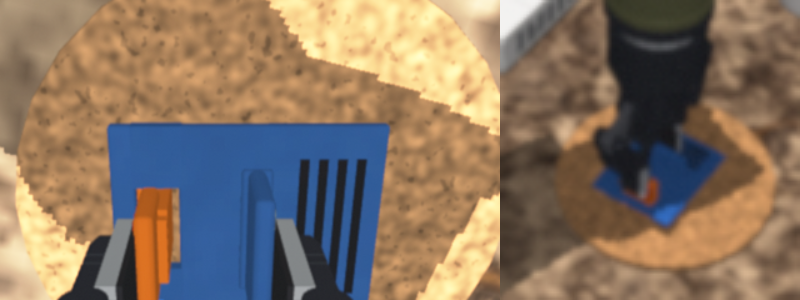

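The cover looks almost flat (crop corners (108,126), (389,125)). I'll press a touch more.

```bash
python3 -m crank '[[0.54,[0,-0.0002,0.001],0],[0.54,[0,-0.0005,0.002],0],[0.54,[0,-0.0005,0.002],0]]'
```

```text
time: 13.5
eef_pos: [0.4697, -0.0341, 0.0308]
ee_rot: [0.001, 0.613, 0.79, 0.001]
contact_force: [-0.7, 0.3, 6.3]
opening: 0.46
grasp_force: 8.7
```

```bash
python3 -m crank '[[0.52,[0,-0.001,-0.001],0],[0.50,[0,-0.002,-0.001],0],[0.48,[0,-0.003,-0.001],0],[0.45,[0,-0.004,-0.001],0],[0.40,[0,-0.004,-0.001],0],[0.3,[0,-0.003,-0.001],0],[0.15,[0,-0.002,-0.001],0],[0.1,[0,-0.002,-0.001],0]]'
```

```text
time: 14.3
eef_pos: [0.4673, -0.0346, 0.0313]
ee_rot: [0.0, 0.613, 0.79, 0.0]
contact_force: [0.3, -0.0, -0.4]
opening: 0.902
grasp_force: 0.0
```

```bash
python3 -m crank '[[0.05,[0,0,-0.015],0],[0,[0,0,-0.045],0],[0,[0,0,-0.085],0],[0,[0,0,-0.12],0],[0,[0,0,-0.13],0],[0,[0,0,-0.13],0],[0,[0,0,-0.13],0]]'; python3 -c "
from h import *
C=cam('wrist');a=bot.grab_frame('wrist');b=bot.grab_frame('scene')
cv2.imwrite('pics/s8.png',np.hstack([cv2.resize(a,(480,360)),cv2.resize(b[220:370,290:420],(312,360))]))
c=blob(a,(100,100,40),(125,255,255),(200,100,480,330))
P=cast(C,c,.024)[:,:2].astype(np.float32);r=cv2.minAreaRect(P);print(r)
print(np.array(r[0])+.002*np.array([.97,.245])-[.4884,-.0322])
"
```

```text
time: 15.0
eef_pos: [0.4664, -0.0346, 0.1604]
ee_rot: [-0.0, 0.613, 0.79, -0.0]
contact_force: [-0.7, -0.1, 0.6]
opening: 1.001
grasp_force: 0.0
((0.4819178283214569, -0.030629009008407593), (0.08691364526748657, 0.07096020877361298), 14.375384330749512)
[-0.00454217  0.00206099]
```

View pics/s8.png

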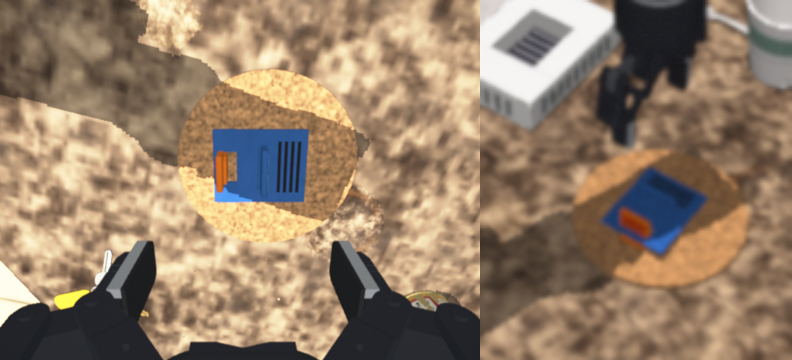

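The cover lies flat near the middle of the mat (about 5 mm off; wrist view (260,165)), measuring 87 x 71 mm as it should when level. The unit is open and the gripper is clear of everything. Handing in.

```bash
python3 -c "
from bench import bot
print(bot.close_job())"
```

```text
the job is handed in; nothing more can be done
None
```

The blue cover is off the filter unit and lies flat, right way up, about 5 mm from the middle of the cork mat, released; I handed the job in at about 15 s and no verdict came back.

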